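Release the bar clamp from the mended caddy

ROBOT

A 6-joint arm with a two-finger parallel gripper is mounted at the origin on the work surface. World frame = base frame: x ahead of the robot, y to its left, z up, the work surface at z = 0. Lengths are in m, angles in rad, forces in N, time in s.
With the tool pointing down it reaches from about 0.325 to 0.9 m from the base axis. Payload 6.1 kg.
Tool frame: the origin (TCP) lies at the very end of the fingers, on their centre line; the grasp point (between the pads) lies 19 mm behind it; z points along the fingers, y is the direction in which the jaws open and shut (so a half turn about z gives the same grasp; the last joint's range is limited). The gripper opens to 87 mm and grips with 3 to 60 N. Pads are 19 mm wide; open, the fingers measure 117 mm over their backs; the gripper's body (75 mm by 190 mm) begins 51 mm behind the grasp point.
Start: joints at [1.194, 0.22, 1.526, -0, 1.395, -0.126], TCP at [0.155, 0.605, 0.223] pointing down, gripper open.
Joint ranges: [-2.98, 2.98], [-0.91, 2.08], [0.09, 2.57], [-1.24, 4.39], [0.2, 2.65], [-2.68, 2.68]. Speed limits (rad/s): [2.57, 2.57, 3.01, 3.14, 3.14, 3.14].

INTERFACE

Orientations are given as a rotation vector (axis times angle).
In Python, from bench import robot gives the robot as it stands.
- The arm moves only by the shell command python3 -m handwheel 'ROWS' [OPENING]. ROWS is a JSON object of lists of equal length, an entry for each row: "slide": the shift along the tool's x, y, z in mm, a list of three; "turn": the turn about the tool's z in units of 6 degrees (1.0 is 6 degrees). In form: {"slide": [[dx, dy, dz], ...], "turn": [turn, ...]}. A call has exactly 10 rows; each row is the pose to reach, as a shift and turn from the pose commanded when the call began, along the tool's axes at that moment; what a row does not reach only later rows make up. A row lasts 1/8 s, in which the tool goes at most 62.5 mm and 10.7 degrees, less where a joint would pass 70% of its speed; a pose out of reach is approached as far as the arm can. A call with a gripper value outside its range is refused whole. OPENING is the closure, from 0 (fully open) to 1 (shut), set as the call begins (- or left out, the last holds). The fingers move at their own pace and stop on an object; the grip force is fixed at half the most. Time passes only in rows, so rows that repeat a pose let the fingers close, or fill a call up. It gives the time, the measured TCP pose, the force and the opening at its end, in the units of the state.
- robot.observe(): the state, without advancing time (a new reading comes with each control period).
- robot.camera(name): name is "side" or "top"; returns a dict with "color" (384x512x3 uint8, red, green, blue), "fx", "fy", "cx", "cy" (pixels), "world_from_camera" (4x4, takes a point from camera to world coordinates). Camera axes: x right, y up, looking along -z (the intrinsics and any distortion apply to the point x, -y, -z); pixel columns grow to the right and rows downward; lengths in m; the calibration is good to about 2 mm. A picture is of the moment at which its call begins. There is no depth.
- robot.hand_in(): hands the job in, once; it reports no verdict.
The state is a dict: "time_s": time; "joints": joint angles; "joint_vel": joint speeds; "joint_efforts": joint torques, N m; "ee_pos": TCP position; "eef_rot": TCP orientation; "wrist_force": force on the tool from outside, world axes, zero at the start; "wrist_torque": the same for the moment, N m; "grip_width": opening from 0.0 (shut) to 1.0 (fully open).
Only numpy, scipy, OpenCV 4.12 (cv2) and the standard library are available. Lean on these libraries where they do the work, as an engineer would, in place of code of your own. Each camera call takes 0.05 s, during which the arm holds its last target.

TASK

The glue has set on the mended wooden caddy, so release the bar clamp that holds it (not the empty clamp beside it). Throw that clamp's thumb lever well back, so that its pawl lifts clear of the teeth and stays up, then draw the toothed bar back by its upright handle until the jaw is close up to the guide, and let go. Do not shift the caddy.

Things in the scene. Friction and masses are not known exactly. Their poses are not given: they have to be found in the camera images.
- clamp_pivot (a point): Pawl hinge on the fixed clamp that holds the caddy, on its centre line, 46 mm above the table. Axes: x along the bar from handle to jaw and caddy, y left, z up. The steel guide round the bar, 34 mm wide, spans x = -24 to +76 mm of here, open at the middle for the pawl, roof 42 mm above the table; hinge cheeks reach 56 mm. The empty clamp beside looks alike and is not listed.
- clamp_pawl (a joint): Dark steel pawl: 0 engaged (starts 0 to 0.04), grows as its lever is pushed back to -x, stop at 1.3; clear of the teeth above 0.2. Stiff (about 1 N), stays where left. The lever, 7 mm thick, rises from the hinge 60 degrees above +x at 0, upright at 0.52; ends 43 mm from the hinge in a plate 26 mm wide, top 21 mm ahead of the hinge and 85 mm above the table. Engaged, it stops the bar drawing back.
- clamp_bar_grip (a point): Point on the upright dark wood handle at the rear of the loose toothed steel bar (about 0.3 kg), on its centre line, 62 mm above the table; x along the bar to the jaw. Handle 20 mm along the bar, 14 mm across, foot 20 and top 84 mm above the table, nothing beside it. It starts 69 mm behind the hinge and slides easily straight back 70 mm, where the jaw plate meets the guide's front and stops it.
- caddy: Mended open wooden caddy with two dividers, 62 x 130 x 50 mm, standing loose on the clamp's base between the jaw and a wooden fence, long side across the bar. Origin at the centre of its underside, 12 mm above the table, about 187 mm ahead of the pawl hinge.
Things that resemble listed ones, but are neither listed nor needed, are in the scene too. What is shaped like the part that bears clamp_bar_grip but blue is not meant.

How it is judged:
On the way:
1. the pawl is lifted clear of the teeth while the bar is still home (value of joint clamp_pawl above 0.4 rad and x of clamp_bar_grip in the frame of clamp_pivot above -0.084 m), for 0.2 s.
At the end, for the whole second after the job is handed in: The pawl stands lifted by more than 0.4 rad, the bar is drawn back at least 50 mm from its start (jaw within about 20 mm of the guide), and the caddy is within 20 mm of where it was (value of joint clamp_pawl above 0.4 rad and x of clamp_bar_grip in the frame of clamp_pivot below -0.119 m and distance of caddy from where it was at the start of the episode below 0.02 m); the robot touches nothing.
It fails at once if the caddy is shifted by more than 20 mm (distance of caddy from where it was at the start of the episode above 0.02 m).
It also fails if it takes over 43 s, if anything falls off the work surface, if the arm or the gripper's body presses on something with over 40 N, if the wrist force passes 120 N, or if a joint passes its speed limit or range.

## Working session

There is one attempt and no reset: what is moved stays moved. The work goes in short steps, Python scripts to look and compute and a shell command to move; the robot and the scene stay as the last step left them, time stands still between calls to the robot, and variables do not carry over. Pictures are saved under pics/ and viewed, and the job is handed in when it is done.

```bash
ls; mkdir -p pics; python3 - <<'E'
from bench import robot
import cv2,numpy as np
for n in("side","top"):
    c=robot.camera(n); cv2.imwrite(f"pics/{n}0.png",c["color"][:,:,::-1]); np.save(f"pics/{n}0.npy",c,allow_pickle=True)
    print(n,c["fx"],c["fy"],c["cx"],c["cy"],[k for k in c]);print(np.round(c["world_from_camera"],4))
print(robot.observe())
E
```

```text
pics
side 394.875133575836 394.875133575836 262.3597256972708 191.67191479062126 ['color', 'fx', 'fy', 'cx', 'cy', 'world_from_camera']
[[-0.8925  0.2918 -0.3438  0.2404]
 [-0.451  -0.5849  0.6742  0.5773]
 [-0.0044  0.7568  0.6537  0.61  ]
 [ 0.      0.      0.      1.    ]]
top 457.8331144526037 457.8331144526037 249.2684031859727 191.3254069441976 ['color', 'fx', 'fy', 'cx', 'cy', 'world_from_camera']
[[ 3.0000e-04  9.9730e-01 -7.3900e-02  4.3810e-01]
 [-9.9980e-01 -1.1000e-03 -1.8800e-02  1.3300e-02]
 [-1.8800e-02  7.3900e-02  9.9710e-01  1.3245e+00]
 [ 0.0000e+00  0.0000e+00  0.0000e+00  1.0000e+00]]
{'time_s': 0.1, 'joints': array([ 1.19389463e+00,  2.21167098e-01,  1.52749928e+00,  2.47756219e-06,
        1.39469175e+00, -1.26127865e-01]), 'joint_vel': array([ 2.00417504e-04,  2.03655531e-04, -2.74888323e-03,  4.91146359e-05,
       -1.71881394e-03,  3.89882857e-04]), 'joint_efforts': array([ 1.30061755e-05, -4.95949852e+01, -3.88521588e+01,  7.01468275e-02,
        5.16156759e-02, -8.30812360e-05]), 'ee_pos': array([0.1549085 , 0.60492166, 0.22153299]), 'eef_rot': array([-3.92828533e-01, -3.11648963e+00,  2.68461443e-03]), 'wrist_force': array([ 0.1691659 ,  0.32933695, -0.41854785]), 'wrist_torque': array([-0.04114654, -0.00016965,  0.02924868]), 'grip_width': 0.9961771764842229}
```

View pics/side0.png

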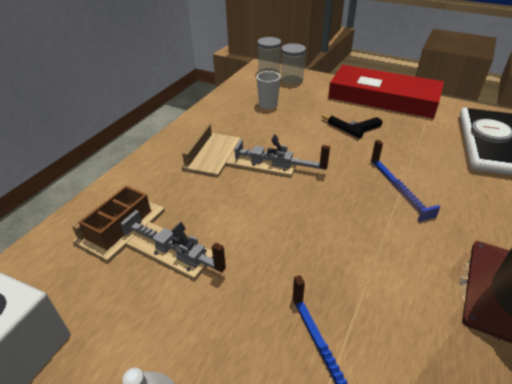

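View pics/top0.png

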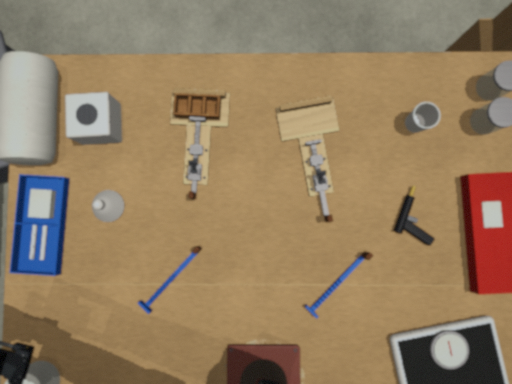

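The top view shows two clamps: one with the brown three-compartment caddy, caddy at (199,106) and handle at (192,196), and one empty, board at (308,120) and handle at (327,218). The two blue bars are decoys. The one meant is the clamp at left with the caddy in it. I'll confirm that with an enlarged crop.

```bash
python3 - <<'E'
import cv2,numpy as np
a=cv2.imread("pics/top0.png")[85:215,150:250]; b=cv2.imread("pics/side0.png")[175:285,65:240]
a=cv2.resize(a,None,fx=4.5,fy=4.5,interpolation=cv2.INTER_CUBIC);cv2.imwrite("pics/topc.png",a)
b=cv2.resize(b,None,fx=4.5,fy=4.5,interpolation=cv2.INTER_CUBIC);cv2.imwrite("pics/sidec.png",b)
E
```

```text
(no output)
```

View pics/topc.png

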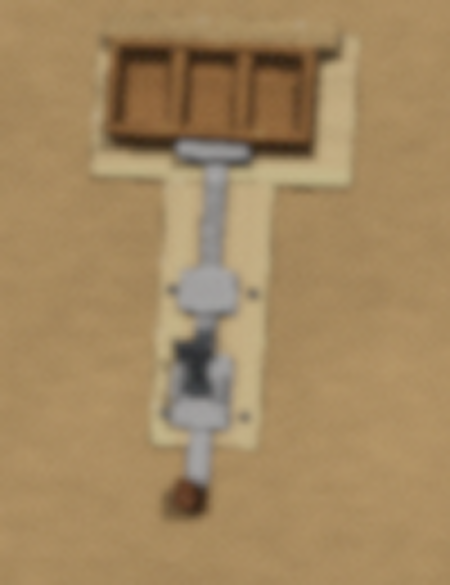

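View pics/sidec.png

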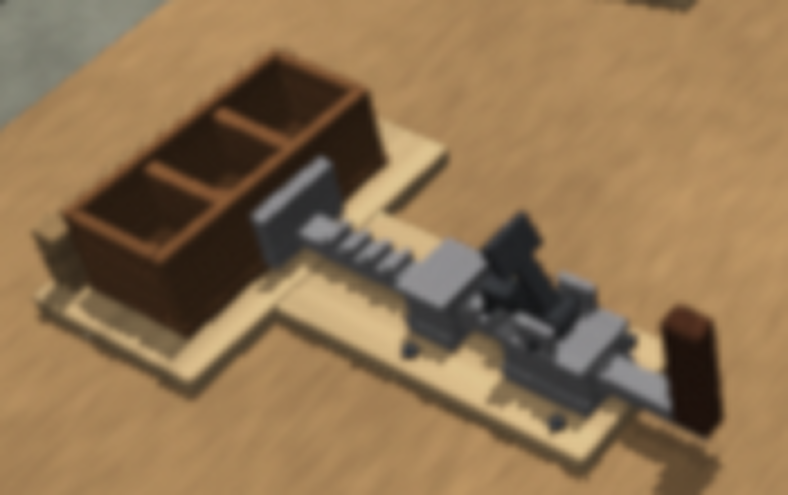

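The crop confirms it: this clamp has the caddy against its jaw. The handle top is at about (192,195) in the top view and (218,247) in the side view. The lever plate is at (193,163) in the top view.

```bash
cat > h.py <<'E'
import numpy as np
def ray(c,u,v):
    M=c["world_from_camera"]; d=np.array([(u-c["cx"])/c["fx"],-(v-c["cy"])/c["fy"],-1.]); return M[:3,3],M[:3,:3]@d
def plane(c,u,v,z):
    o,d=ray(c,u,v); return o+d*(z-o[2])/d[2]
def proj(c,p):
    M=c["world_from_camera"]; q=M[:3,:3].T@(np.asarray(p)-M[:3,3]); return np.array([c["cx"]-c["fx"]*q[0]/q[2],c["cy"]+c["fy"]*q[1]/q[2]])
def load(n): return np.load(f"pics/{n}.npy",allow_pickle=True).item()
E
python3 - <<'E'
from h import *
import cv2
t=load("top0");s=load("side0")
T=lambda x,y:(x/4.5+150-.4,y/4.5+85-.4); S=lambda x,y:(x/4.5+65-.4,y/4.5+175-.4)
for n,p,z in[("handle",(190,494),.084),("roof front",(209,267),.042),("roof rear",(200,430),.042),("plate",(195,350),.085),("cadL",(112,140),.062),("cadR",(312,148),.062),("cadFL",(118,42),.062),("cadFR",(318,46),.062),("jaw mid",(214,150),.06)]:
    print(n,np.round(plane(t,*T(*p),z),4))
for n,p,z in[("handle",(688,320),.084),("platetop",(524,216),.085),("roof front top L",(405,283),.042),("rf R",(458,240),.042),("rear block back R",(627,318),.042),("rb back L",(600,375),.042),("cad near L",(158,258),.062),("cad nearR",(370,93),.062)]:
    print("S",n,np.round(plane(s,*S(*p),z),4))
# mask of dark handle
for c,n in((t,"top"),(s,"side")):
    im=c["color"].astype(int)
    x0,y0,x1,y1=(180,185,205,205) if n=="top" else (205,235,232,278)
    sub=im[y0:y1,x0:x1]; r,g,b=sub[...,0],sub[...,1],sub[...,2]
    m=(r<115)&(r>b+12)
    ys,xs=np.nonzero(m);print(n,xs.min()+x0,xs.max()+x0,ys.min()+y0,ys.max()+y0,xs.mean()+x0,ys.mean()+y0)
E
```

```text
handle [0.5219 0.1931 0.084 ]
roof front [0.6681 0.1886 0.042 ]
roof rear [0.5649 0.1933 0.042 ]
plate [0.6095 0.1908 0.085 ]
cadL [0.7448 0.2472 0.062 ]
cadR [0.7393 0.1222 0.062 ]
cadFL [0.8071 0.2442 0.062 ]
cadFR [0.8039 0.1188 0.062 ]
jaw mid [0.7387 0.1836 0.06  ]
S handle [0.5221 0.1999 0.084 ]
S platetop [0.6126 0.1825 0.085 ]
S roof front top L [0.6651 0.2065 0.042 ]
S rf R [0.6604 0.1755 0.042 ]
S rear block back R [0.5683 0.1804 0.042 ]
S rb back L [0.5612 0.2114 0.042 ]
S cad near L [0.7528 0.255  0.062 ]
S cad nearR [0.741 0.131 0.062]
top 187 195 192 199 191.37704918032787 195.62295081967213
side 205 225 243 277 216.63953488372093 261.48837209302326
```

```bash
cat >> h.py <<'E'
from scipy.spatial.transform import Rotation as R
H=np.array([.591,.193,.046]); yaw=-.045
B=R.from_euler('z',yaw).as_matrix()
def todo(xyz):  # target in clamp frame, z absolute
    from bench import robot
    o=robot.observe(); Rt=R.from_rotvec(o["eef_rot"]).as_matrix()
    tgt=H+B@np.array([xyz[0],xyz[1],xyz[2]-.046]); p=o["ee_pos"]
    print("t",o["time_s"],"clampframe TCP",np.round(1e3*(B.T@(p-H)+[0,0,.046]),1),"F",np.round(o["wrist_force"],2),"grip",round(o["grip_width"],3))
    print("tgt",np.round(tgt,4),"slide mm",np.round(1e3*Rt.T@(tgt-p),1))
    xd=-B[:,0]; a=np.arctan2(xd@Rt[:,1],xd@Rt[:,0]); print("turn units",np.degrees(a)/6)
E
python3 -c "
from h import *
todo([.048,0,.2])"
```

```text
t 0.1 clampframe TCP [-454.2  391.9  221.5] F [ 0.17  0.33 -0.42] grip 0.996
tgt [0.639  0.1908 0.2   ] slide mm [-571.7 -281.    21.9]
turn units -1.964994881046305
```

```bash
python3 -m handwheel '{"slide":[[-40,-20,0],[-110,-54,2],[-180,-89,5],[-250,-123,8],[-320,-157,11],[-390,-192,14],[-460,-226,17],[-520,-256,20],[-560,-275,22],[-572,-281,22]],"turn":[-0.2,-0.4,-0.7,-1,-1.2,-1.5,-1.7,-1.9,-2,-2]}' 1; python3 -c "
from h import *
todo([.048,0,.062])"
```

```text
time_s: 1.35
ee_pos: [0.6174, 0.2095, 0.201]
eef_rot: [-0.065, -3.14, -0.0]
wrist_force: [0.8, 1.3, -0.5]
grip_width: 0.018
t 1.35 clampframe TCP [ 25.6  17.6 201. ] F [ 0.85  1.29 -0.54] grip 0.018
tgt [0.639  0.1908 0.062 ] slide mm [-22.4 -17.7 139. ]
turn units 0.03468383651649113
```

```bash
python3 -m handwheel '{"slide":[[0,0,0],[0,0,0],[0,0,0],[0,0,0],[0,0,0],[0,0,0],[0,0,0],[0,0,0],[0,0,0],[0,0,0]],"turn":[0,0,0,0,0,0,0,0,0,0]}'; python3 -c "
from h import *
todo([.048,0,.062])"
```

```text
time_s: 2.6
ee_pos: [0.6163, 0.211, 0.2016]
eef_rot: [-0.065, -3.141, 0.0]
wrist_force: [-0.6, 0.5, -0.2]
grip_width: -0.001
t 2.6 clampframe TCP [ 24.5  19.1 201.6] F [-0.62  0.5  -0.18] grip -0.001
tgt [0.639  0.1908 0.062 ] slide mm [-23.5 -19.2 139.6]
turn units 0.033864204029273294
```

```bash
python3 -m handwheel '{"slide":[[-8,-6,0],[-18,-14,5],[-23,-19,10],[-23,-19,25],[-23,-19,45],[-23,-19,65],[-23,-19,85],[-23,-19,95],[-23,-19,100],[-23,-19,100]],"turn":[0,0,0,0,0,0,0,0,0,0]}'; python3 - <<'E'
from h import *
from bench import robot
import cv2
todo([.048,0,.062])
s=robot.camera("side");t=robot.camera("top")
a=cv2.resize(s["color"][120:290,65:265,::-1],None,fx=3.2,fy=3.2,interpolation=cv2.INTER_CUBIC)
cv2.imwrite("pics/s1.png",a)
b=cv2.resize(t["color"][85:215,130:270,::-1],None,fx=3.5,fy=3.5,interpolation=cv2.INTER_CUBIC)
cv2.imwrite("pics/t1.png",b)
E
```

```text
time_s: 3.85
ee_pos: [0.6386, 0.1912, 0.1017]
eef_rot: [0.065, 3.141, 0.0]
wrist_force: [-0.2, -0.6, 0.4]
grip_width: 0.007
t 3.85 clampframe TCP [ 47.7   0.3 101.7] F [-0.24 -0.58  0.42] grip 0.007
tgt [0.639  0.1908 0.062 ] slide mm [-0.3 -0.3 39.7]
turn units 0.03552575350774085
```

View pics/s1.png

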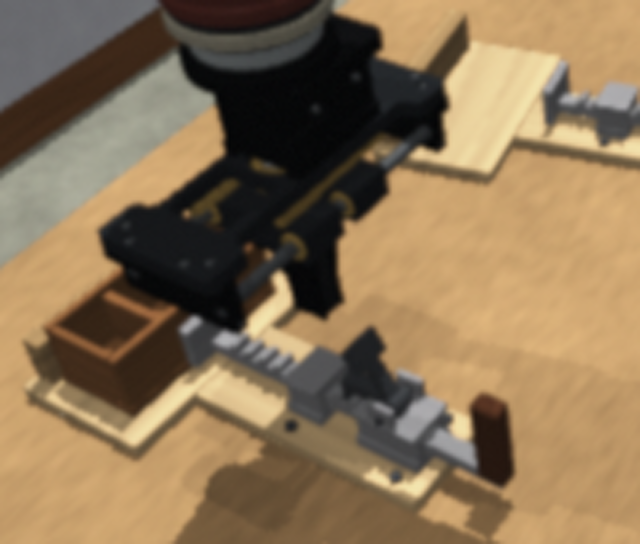

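The closed fingers, tip at about (320,310) in the crop, hang above the front guide block and ahead of the lever plate at (365,355). The way down is clear.

```bash
python3 -m handwheel '{"slide":[[0,0,10],[0,0,20],[0,0,30],[0,0,39],[3,0,39],[6,0,39],[9,0,39],[12,0,39],[15,0,39],[15,0,39]],"turn":[0,0,0,0,0,0,0,0,0,0]}'
python3 -m handwheel '{"slide":[[4,0,0],[8,0,0],[12,0,0],[16,0,0],[20,0,0],[24,0,0],[27,0,0],[29,0,0],[30,0,0],[30,0,0]],"turn":[0,0,0,0,0,0,0,0,0,0]}'; python3 - <<'E'
from h import *
from bench import robot
import cv2
todo([.003,0,.062])
s=robot.camera("side")
a=cv2.resize(s["color"][120:290,65:265,::-1],None,fx=3.2,fy=3.2,interpolation=cv2.INTER_CUBIC)
cv2.imwrite("pics/s2.png",a)
E
```

```text
time_s: 5.2
ee_pos: [0.6238, 0.1918, 0.0632]
eef_rot: [0.065, 3.14, 0.0]
wrist_force: [1.6, 0.7, 0.3]
grip_width: 0.003
time_s: 6.45
ee_pos: [0.599, 0.1936, 0.0662]
eef_rot: [0.065, 3.128, 0.004]
wrist_force: [13.2, 0.9, 4.2]
grip_width: 0.001
t 6.45 clampframe TCP [ 8.   1.  66.2] F [13.18  0.94  4.19] grip 0.001
tgt [0.594  0.1929 0.062 ] slide mm [ 5.  -1.   4.1]
turn units 0.032744338872785474
```

View pics/s2.png

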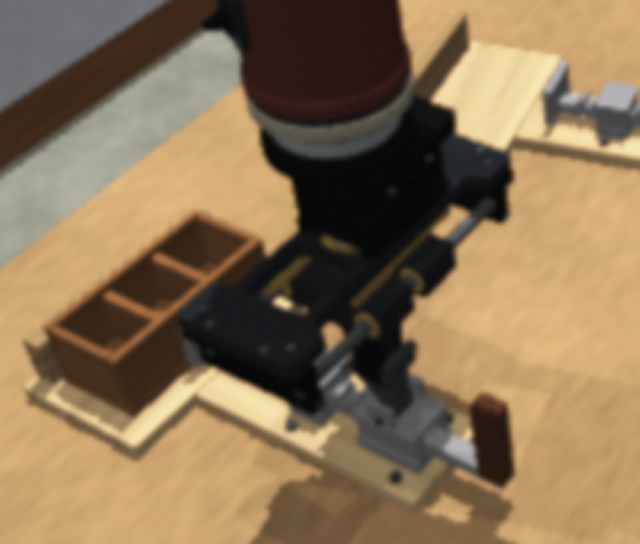

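The fingers are pushing the lever with 13 N, which is more than expected, and the tip rose 3 mm. I'll look closer before going on.

```bash
python3 - <<'E'
from h import *
from bench import robot
import cv2
s=robot.camera("side");t=robot.camera("top")
a=cv2.resize(s["color"][215:275,155:235,::-1],None,fx=9,fy=9,interpolation=cv2.INTER_CUBIC)
cv2.imwrite("pics/s3.png",a)
for n,p in dict(hinge=[0,0,0],plate0=[.021,0,.039],up=[0,0,.043],stop=[-.030,0,.031],p1=[-.02,0,.038],).items():
    print(n,(proj(s,H+B@np.array(p))-[155,215])*9+4)
E
```

```text
hinge [318.70089566 267.65298009]
plate0 [213.13968386 103.0719441 ]
up [292.34673194 125.56282164]
stop [419.0170343 219.4186461]
p1 [374.9707592  177.84589077]
```

View pics/s3.png

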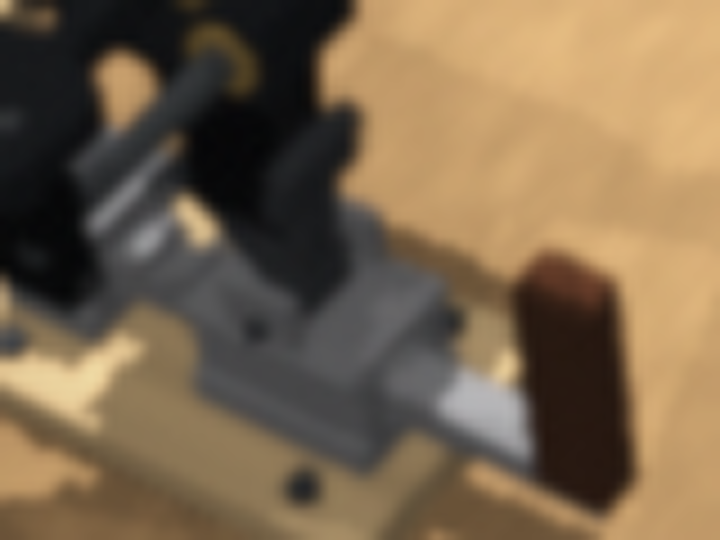

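```bash
python3 -m handwheel '{"slide":[[0,0,0],[0,0,0],[0,0,0],[0,0,0],[0,0,0],[0,0,0],[0,0,0],[0,0,0],[0,0,0],[0,0,0]],"turn":[0,0,0,0,0,0,0,0,0,0]}'; python3 - <<'E'
from h import *
from bench import robot
import cv2
todo([.003,0,.062])
o=robot.observe();print(o["wrist_torque"])
s=robot.camera("side");
a=cv2.resize(s["color"][215:275,155:235,::-1],None,fx=9,fy=9,interpolation=cv2.INTER_CUBIC)
cv2.imwrite("pics/s4.png",a)
E
```

```text
time_s: 7.85
ee_pos: [0.599, 0.1937, 0.0662]
eef_rot: [0.065, 3.128, 0.004]
wrist_force: [12.7, 0.4, 4.3]
grip_width: 0.004
t 7.85 clampframe TCP [ 8.   1.  66.2] F [12.67  0.35  4.34] grip 0.004
tgt [0.594  0.1929 0.062 ] slide mm [ 5.  -1.   4.1]
turn units 0.0319398512550905
[ 2.11097174e-01 -2.36653454e+00  5.28825101e-04]
```

View pics/s4.png

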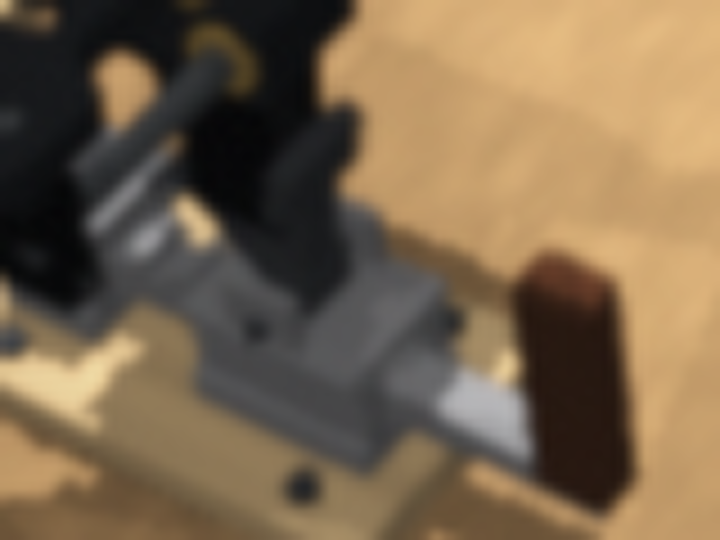

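The force stays at 12.7 N with an upward part. The lever is just past upright, at roughly 0.65 rad. The fingertip has most likely met the pawl's own nose, which rises in front of the hinge as the lever goes back. I'll lift the tip and push higher up, on the plate.

```bash
python3 -m handwheel '{"slide":[[-2,0,-2],[-4,0,-5],[-4,0,-9],[-4,0,-13],[-3,0,-14],[0,0,-14],[2,0,-14],[4,0,-14],[6,0,-14],[6,0,-14]],"turn":[0,0,0,0,0,0,0,0,0,0]}'; python3 - <<'E'
from h import *
from bench import robot
import cv2
todo([-.003,0,.076])
s=robot.camera("side");
a=cv2.resize(s["color"][215:275,155:235,::-1],None,fx=9,fy=9,interpolation=cv2.INTER_CUBIC)
cv2.imwrite("pics/s5.png",a)
E
```

```text
time_s: 9.15
ee_pos: [0.5873, 0.1932, 0.0766]
eef_rot: [-0.065, -3.141, 0.0]
wrist_force: [0.5, 0.3, -0.4]
grip_width: 0.006
t 9.15 clampframe TCP [-3.7  0.1 76.6] F [ 0.55  0.25 -0.44] grip 0.006
tgt [0.588  0.1931 0.076 ] slide mm [-0.7 -0.1  0.6]
turn units 0.035085307177280596
```

View pics/s5.png

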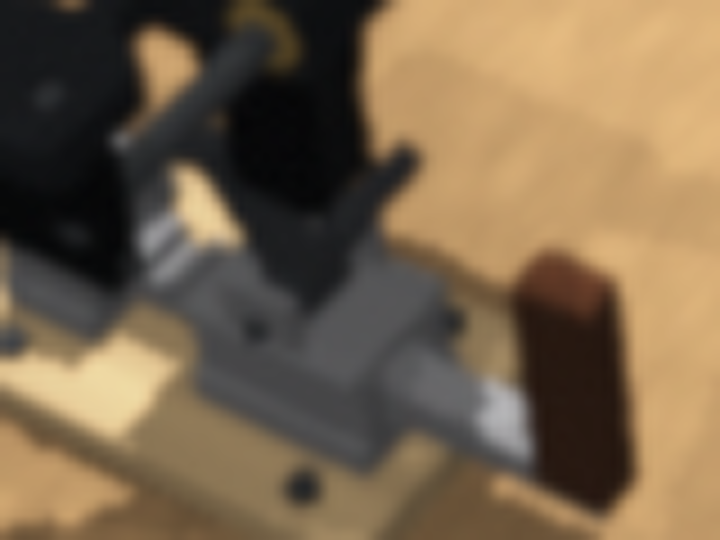

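The lever plate is now at (375,195), thrown back to about 1.05 rad, and the force has dropped to zero. I'll withdraw upward and then move over the handle.

```bash
python3 -m handwheel '{"slide":[[-2,0,-2],[-2,0,-10],[-2,0,-30],[-2,0,-50],[-2,0,-60],[15,0,-60],[35,0,-60],[55,0,-60],[65,0,-60],[65,0,-60]],"turn":[0,0,0,0,0,0,0,0,0,0]}'
python3 -m handwheel '{"slide":[[0,0,0],[0,0,0],[0,0,0],[0,0,0],[0,0,0],[0,0,0],[0,0,5],[0,0,10],[0,0,15],[0,0,15]],"turn":[0,0,0,0,0,0,0,0,0,0]}' 0.3
python3 - <<'E'
from h import *
from bench import robot
import cv2
todo([-.069,0,.043])
s=robot.camera("side");t=robot.camera("top")
a=cv2.resize(s["color"][175:285,105:245,::-1],None,fx=5,fy=5,interpolation=cv2.INTER_CUBIC)
cv2.imwrite("pics/s6.png",a)
b=cv2.resize(t["color"][85:215,130:270,::-1],None,fx=4.5,fy=4.5,interpolation=cv2.INTER_CUBIC)
cv2.imwrite("pics/t6.png",b)
E
```

```text
time_s: 10.45
ee_pos: [0.5225, 0.196, 0.1371]
eef_rot: [0.064, 3.14, 0.0]
wrist_force: [0.0, 0.1, 0.6]
grip_width: 0.001
time_s: 11.7
ee_pos: [0.5221, 0.1958, 0.1208]
eef_rot: [-0.065, -3.14, 0.001]
wrist_force: [-0.3, -0.3, -0.9]
grip_width: 0.702
t 11.7 clampframe TCP [-69.   -0.3 120.8] F [-0.25 -0.31 -0.86] grip 0.702
tgt [0.5221 0.1961 0.043 ] slide mm [-0.1  0.3 77.8]
turn units 0.03474788081157503
```

View pics/s6.png

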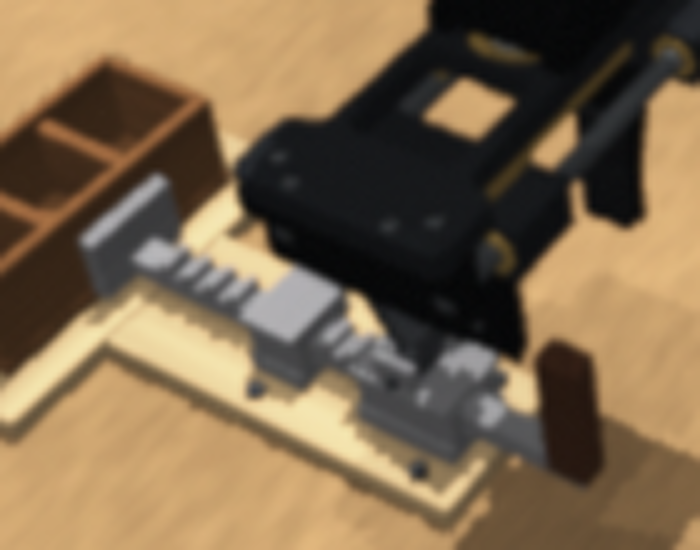

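View pics/t6.png

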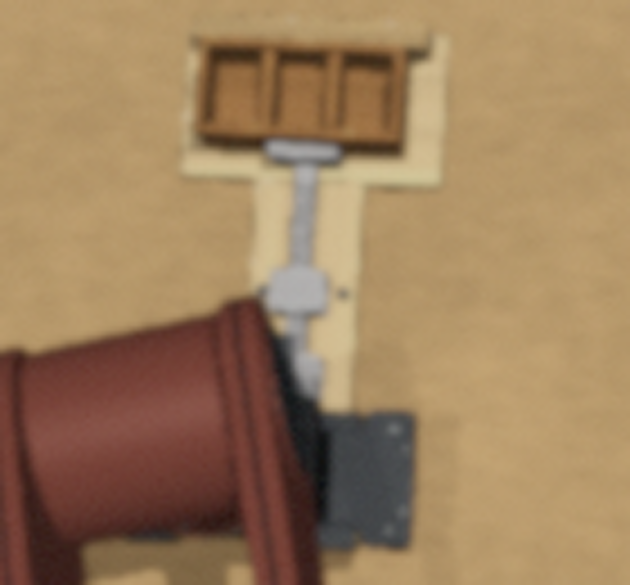

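The gripper is above the handle, whose top is at (567,350) in the crop, with the fingers on either side of it. The lever is still back, and the caddy and jaw have not moved. I'll descend and grip.

```bash
python3 -m handwheel '{"slide":[[0,0,10],[0,0,20],[0,0,30],[0,0,40],[0,0,50],[0,0,60],[0,0,70],[0,0,76],[0,0,76],[0,0,76]],"turn":[0,0,0,0,0,0,0,0,0,0]}'
python3 - <<'E'
from h import *
from bench import robot
import cv2
todo([-.069,0,.043])
s=robot.camera("side")
a=cv2.resize(s["color"][175:285,105:245,::-1],None,fx=5,fy=5,interpolation=cv2.INTER_CUBIC)
cv2.imwrite("pics/s7.png",a)
E
```

```text
time_s: 13.05
ee_pos: [0.5229, 0.196, 0.046]
eef_rot: [0.065, 3.14, 0.0]
wrist_force: [-0.4, -0.3, 0.5]
grip_width: 0.7
t 13.05 clampframe TCP [-68.1  -0.1  46. ] F [-0.44 -0.32  0.52] grip 0.7
tgt [0.5221 0.1961 0.043 ] slide mm [0.9 0.1 3. ]
turn units 0.03440637632266599
```

View pics/s7.png

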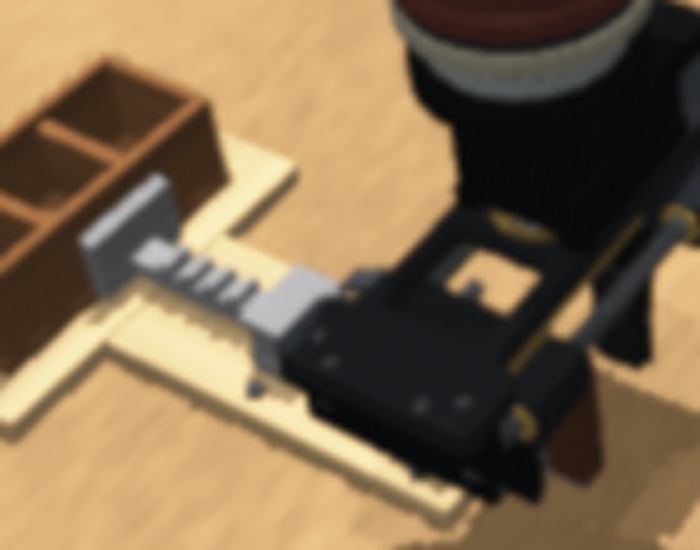

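```bash
python3 -m handwheel '{"slide":[[0,0,0],[0,0,0],[0,0,0],[0,0,0],[0,0,0],[0,0,0],[0,0,0],[0,0,0],[0,0,0],[0,0,0]],"turn":[0,0,0,0,0,0,0,0,0,0]}' 1
python3 -m handwheel '{"slide":[[2,0,0],[6,0,0],[10,0,0],[14,0,0],[18,0,0],[22,0,0],[26,0,0],[29,0,0],[30,0,0],[30,0,0]],"turn":[0,0,0,0,0,0,0,0,0,0]}'
python3 - <<'E'
from h import *
from bench import robot
import cv2
todo([-.134,0,.046])
s=robot.camera("side")
a=cv2.resize(s["color"][175:295,105:255,::-1],None,fx=5,fy=5,interpolation=cv2.INTER_CUBIC)
cv2.imwrite("pics/s8.png",a)
E
```

```text
time_s: 14.35
ee_pos: [0.5226, 0.196, 0.0456]
eef_rot: [-0.065, -3.141, -0.0]
wrist_force: [-0.1, 0.9, -0.8]
grip_width: 0.16
time_s: 15.6
ee_pos: [0.4923, 0.1971, 0.0456]
eef_rot: [-0.065, -3.14, 0.0]
wrist_force: [0.2, 1.6, 0.1]
grip_width: 0.158
t 15.6 clampframe TCP [-98.7  -0.3  45.6] F [0.23 1.57 0.08] grip 0.158
tgt [0.4571 0.199  0.046 ] slide mm [35.3  0.4 -0.4]
turn units 0.03492038614925296
```

View pics/s8.png

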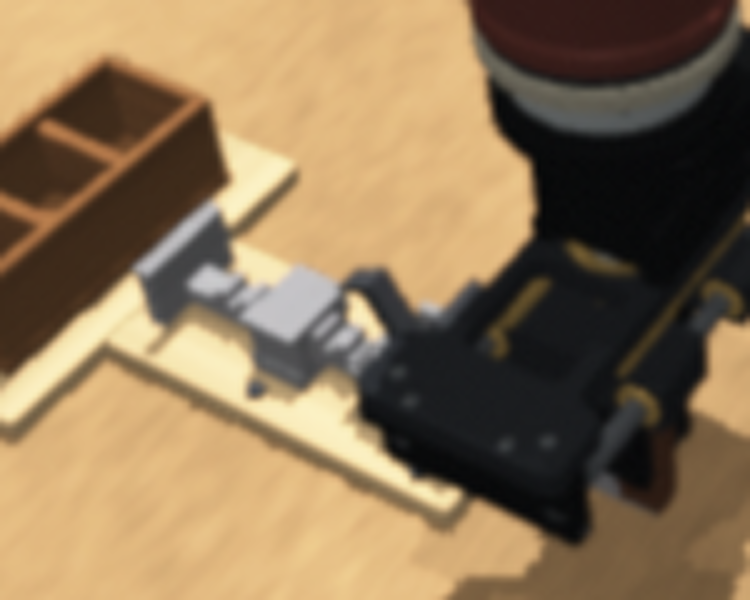

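The bar slides freely: the jaw at (185,265) has left the caddy, the caddy hasn't moved, and the pawl nose at (370,290) is up. I'll draw the rest, then release.

```bash
python3 -m handwheel '{"slide":[[3,0,0],[7,0,0],[11,0,0],[15,0,0],[19,0,0],[23,0,0],[27,0,0],[31,0,0],[34,0,0],[34,0,0]],"turn":[0,0,0,0,0,0,0,0,0,0]}'
python3 -m handwheel '{"slide":[[0,0,0],[0,0,0],[0,0,0],[0,0,0],[0,0,0],[0,0,0],[0,0,0],[0,0,0],[0,0,0],[0,0,0]],"turn":[0,0,0,0,0,0,0,0,0,0]}' 0.4
python3 - <<'E'
from h import *
todo([-.134,0,.046])
E
```

```text
time_s: 16.9
ee_pos: [0.458, 0.1986, 0.0456]
eef_rot: [-0.065, -3.14, 0.0]
wrist_force: [-1.8, 0.6, -0.4]
grip_width: 0.159
time_s: 18.15
ee_pos: [0.4587, 0.1985, 0.0456]
eef_rot: [0.065, 3.141, -0.0]
wrist_force: [-0.2, -0.5, 0.3]
grip_width: 0.6
t 18.15 clampframe TCP [-132.5   -0.4   45.6] F [-0.21 -0.55  0.28] grip 0.6
tgt [0.4571 0.199  0.046 ] slide mm [ 1.5  0.4 -0.4]
turn units 0.03447185964587856
```

```bash
python3 -m handwheel '{"slide":[[0,0,-8],[0,0,-20],[0,0,-40],[0,0,-60],[0,0,-80],[0,0,-100],[0,0,-120],[0,40,-140],[0,80,-150],[0,120,-150]],"turn":[0,0,0,0,0,0,0,0,0,0]}'
python3 -m handwheel '{"slide":[[0,40,0],[0,80,0],[0,120,0],[0,150,0],[0,150,0],[0,150,0],[0,150,0],[0,150,0],[0,150,0],[0,150,0]],"turn":[0,0,0,0,0,0,0,0,0,0]}'
python3 - <<'E'
from h import *
from bench import robot
import cv2
s=robot.camera("side");t=robot.camera("top")
a=cv2.resize(s["color"][175:305,65:255,::-1],None,fx=4,fy=4,interpolation=cv2.INTER_CUBIC)
cv2.imwrite("pics/s9.png",a)
b=cv2.resize(t["color"][85:235,150:250,::-1],None,fx=4,fy=4,interpolation=cv2.INTER_CUBIC)
cv2.imwrite("pics/t9.png",b)
E
```

```text
time_s: 19.4
ee_pos: [0.4646, 0.3201, 0.1984]
eef_rot: [0.065, 3.137, 0.003]
wrist_force: [-0.0, -0.2, -0.2]
grip_width: 0.601
time_s: 20.65
ee_pos: [0.4699, 0.4681, 0.1957]
eef_rot: [0.065, 3.141, 0.0]
wrist_force: [0.2, -0.3, 0.9]
grip_width: 0.595
```

View pics/s9.png

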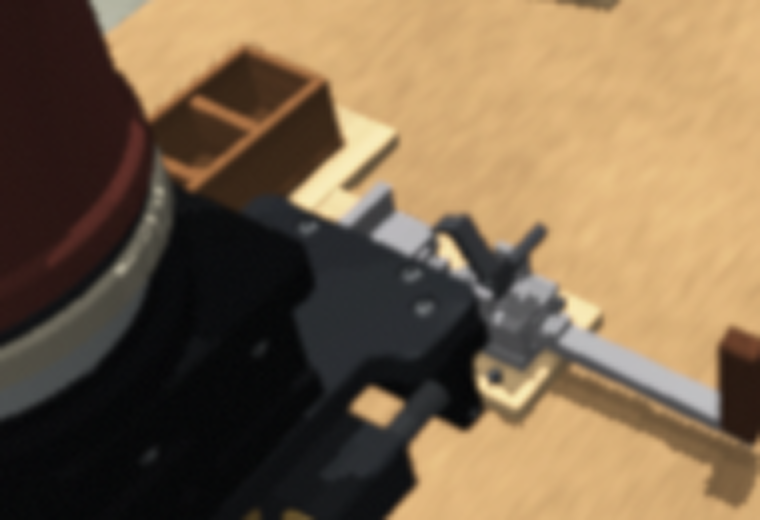

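View pics/t9.png

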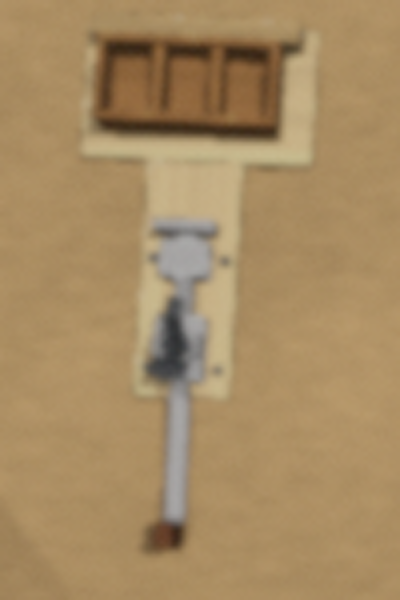

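The jaw plate at (185,227) is now close in front of the guide, the handle is at (172,535), the lever is back with the nose up, and the caddy corner is at the same pixel as before. I'll measure the handle once more, then hand in.

```bash
python3 - <<'E'
from h import *
from bench import robot
t=load("top0")
p=plane(t,172/4+149.6,535/4+84.6,.084);print("handle in clamp frame mm",np.round(1e3*(B.T@(p-H)),1))
print(robot.observe()["wrist_force"]); robot.hand_in()
E
```

```text
handle in clamp frame mm [-134.    -8.7   38. ]
[ 0.06794021 -0.48549281  0.15838709]
the job is handed in; nothing more can be done
```

The clamp holding the caddy is released: its pawl is up, the bar is drawn back and let go, and the caddy has not moved. I handed the job in at about 21 s; no verdict is reported.

- **Lever:** My first, low push stalled at about 13 N, probably because the fingertip met the pawl's rising nose. I raised the tip 14 mm and pushed on the plate instead. The lever stands at about 1.05 rad, estimated by eye from the side view. The first stage, pawl up with the bar still home, was met before I gripped the handle.
- **Bar:** I drew the handle back about 64 mm. In the last top view it sits 134 mm behind the hinge (needed: more than 119 mm), with the jaw close to the guide.
- **Caddy:** Its front corner is at the same pixel in the top view as at the start.
- **Robot:** The gripper is open and well clear, with wrist force near zero.
- **One disagreement:** The last handle reading was about 9 mm off the bar's centre line sideways. The gripper's own position while holding the handle was within 0.5 mm, so I put this down to the hand-picked pixel and camera calibration.

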